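Hold the sprung hatch of a mask airing cabinet below its balance point

ROBOT

A 6-joint arm with a two-finger parallel gripper is mounted at the origin on the work surface. World frame = base frame: x ahead of the robot, y to its left, z up, the work surface at z = 0. Lengths are in mm, angles in degrees, forces in N, time in s.
With the tool pointing down it reaches from about 300 to 850 mm from the base axis. Payload 4.2 kg.
Tool frame: the origin (TCP) lies midway between the tips of the shut fingers; the grasp point (between the pads) lies 19 mm behind it; z points along the fingers, y is the line along which they close (so a half turn about z gives the same grasp; the last joint's range is limited). The gripper opens to 91 mm and grips with 3 to 60 N. Pads are 32 mm wide; open, the fingers measure 118 mm over their backs; the gripper's body (76 mm by 178 mm) begins 60 mm behind the grasp point.
Start: joints at [67.552, 18.312, 89.639, -0, 72.044, -1.146], TCP at [208.897, 535.729, 213.976] pointing down, gripper open.
Joint ranges: [-177.97, 177.97], [-48.28, 115.42], [12.27, 149.76], [-77.06, 257.06], [2.81, 150.46], [-146.56, 146.56]. Speed limits (degrees/s): [147.25, 147.25, 180, 180, 180, 180].

INTERFACE

Orientations are given as [roll, pitch, yaw] about the fixed x, y, z axes, in that order (R = Rz(yaw) Ry(pitch) Rx(roll)).
In Python, from workcell import state, grab_frame, camera_model, job_done gives the robot as it stands.
- The arm moves only by the tool pendant, called by a JSON object that holds its "name" and its "arguments". Schema: {"type":"object","properties":{"rows":{"type":"array","items":{"type":"number"},"minItems":6,"maxItems":48},"finger_gap":{"type":"number"},"force":{"type":"number"},"only":{"type":"string"},"quiet":{"type":"boolean"},"lines":{"type":"string"}},"required":["rows"],"additionalProperties":false}. rows is one flat list of numbers that holds 1 to 8 rows one after another, with no inner brackets; each row has 6 numbers: dx, dy, dz in mm, then a rotation vector rx, ry, rz in degrees; each row shifts and turns the commanded pose from where the row before left it, along the tool's axes as they then stand; what a row does not reach is not made up. A row lasts 1/10 s, in which the tool goes at most 50 mm and 8.59 degrees, less where a joint would pass 70% of its speed; a pose out of reach is approached as far as the arm can. finger_gap is the finger opening in mm, set as the call begins (left out keeps the last). The fingers move at their own pace and stop on an object; force is the grip in N (left out, the last holds). Time passes only in rows, so rows that do not move let the fingers close. The tool returns the time, the measured TCP pose, the force, the opening and the grip force at its end. only (a regular expression) keeps the lines of the reply that match it, lines (a string "A,B") keeps lines A to B, and quiet returns only ok. Input that does not fit is refused with a message, and nothing moves.
- state(): the state, without advancing time (a new reading comes with each control period).
- grab_frame(name): name is "side" or "top" or "wrist"; returns the picture (480x640x3 uint8, blue, green, red); there is no depth.
- camera_model(name): a dict with "fx", "fy", "cx", "cy" (pixels), "T" (4x4, takes a point from camera to world coordinates). Camera axes: x right, y up, looking along -z (the intrinsics and any distortion apply to the point x, -y, -z); pixel columns grow to the right and rows downward; lengths in mm; the calibration is good to about 2 mm. A picture is of the moment at which its call begins: read the wrist's pose just before it. camera_model takes no time and is no camera call; for the wrist camera it gives the pose at the moment of the call.
- job_done(): hands the job in; it is judged then, once.
The state is a dict: "time_s": time; "qpos": joint angles; "qvel": joint speeds; "effort": joint torques, N m; "ee_pos": TCP position; "ee_rot": TCP orientation; "force": force on the tool from outside, world axes, zero at the start; "torque": the same for the moment, N m; "gripper_width": finger opening in mm; "gripper_force": force on a finger pad.
Only numpy, scipy, OpenCV 4.12 (cv2) and the standard library are available. Lean on these libraries where they do the work, as an engineer would, in place of code of your own. Each camera call takes 0.05 s, during which the arm holds its last target. There are 200 camera calls.

TASK

A workmate needs the blue sprung hatch held while clipping on a new damper. First take the white-and-orange filter off the closed hatch and set it flat in the blue tray; then lift the hatch by its orange grab bar to a little past its balance point, without letting it fly open or slam, ease it back until its red pointer is in the yellow sector just below the balance mark, and finish still holding it there by the bar. Leave everything else where it is.

Things in the scene. Friction and masses are not known exactly. Their poses are not given: they have to be found in the camera images.
- cabinet: Grey cabinet bolted down, 240 x 270 mm in plan, 120 mm high, open-topped under its blue hatch. Origin: centre of its underside on the table; x points from its front (grab bar side) to the hinge at the back, y left, z up.
- hatch_hinge (a point): Middle of the hatch's hinge axis, which runs along the cabinet's y; 100 mm behind the cabinet's origin (+x), 120 mm above the table.
- hatch (a joint): Opening of the blue hatch: 0 shut (level), grows as its front edge rises, stop at 1.5 rad. Plate 200 (hinge to front) x 250 x 8 mm, 0.5 kg; shut, its top is 128 mm above the table. Over-centre spring: below the balance point, 1.00 rad, it closes; above, it is thrown open. Lift at the bar about 4 N when shut, none at balance; beyond, it pulls up to 2 N. Yellow sector: 0.75 to 0.95 rad.
- balance_mark (a point): Black balance mark (hatch at 1.00 rad) on the arc scale, radius 150 mm about the hinge, 3 mm thick, standing on the cabinet's left (+y) edge up to 290 mm above the table. Scale: white, yellow sector for 0.75 to 0.95 rad, black mark, white. A red pin on the hatch's left edge is the pointer.
- grab_bar: Orange round bar fixed on the hatch, 12 mm thick, 110 mm long, parallel to the hinge, a stem at each end. Origin: its middle; hatch shut: 175 mm in front of the hinge axis and 46 mm above it (38 mm above the hatch's top). It turns with the hatch (z off the plate). Being round it can turn between the finger pads, so the gripper may stay pointing down.
- filter: White round filter with an orange band, 60 mm across, 36 mm high, about 0.09 kg, standing loose on the closed hatch. Origin: centre of its underside, z up.
- blue_tray: Blue open tray fixed to the table, 200 (its x) x 140 (its y) x 30 mm high, walls and floor 4 mm thick. Origin: centre of its underside. It may stand on either side of the cabinet.
- grey_tray: Grey tray of the same size on the other side, fixed, holding the spare filter and a screwdriver; not used.
- spare_filter: Grey-and-black filter, 60 mm across, 36 mm high, in the grey tray; origin at the centre of its underside. Leave alone.
- half_mask: Dark rubber half mask with orange valves, about 104 mm across, 78 mm high, loose on the table; origin under its centre. Leave alone.
- head_cradle: Black plastic head cradle, 128 mm across, 59 mm high, loose on the table; origin under its centre. Leave alone.
- cleaner: White bottle, 60 mm across, 160 mm high, loose on the table; origin under its centre. Leave alone.
- screwdriver: Screwdriver, 150 mm long, lying in the grey tray along the tray's x; origin near its middle. Leave alone.
Not all that is in view belongs to the job. Leave any purple look-alike of the filter alone.

How it is judged (in metres and radians):
On the way, in this order (a step that is already met when the one before it is completed fails the run):
1. the filter stands flat in the blue tray, let go, and the hatch is still shut (x of filter in the frame of blue_tray between -0.075 and 0.075 m and y of filter in the frame of blue_tray between -0.045 and 0.045 m and z of filter in the frame of blue_tray below 0.012 m and angle between filter's own z axis and vertical below 0.15 rad and contact force between the fingers and filter below 0.1 N and linear speed of filter below 0.03 m/s and value of joint hatch below 0.06 rad), for 0.2 s.
2. the hatch is held by its bar past the balance point (value of joint hatch above 1.02 rad and contact force between the fingers and grab_bar above 0.5 N), for 0.1 s.
At the end, for the whole second after the job is handed in: The hatch rests in the yellow sector (0.74 to 0.96 rad), still, held by the fingers on the grab bar (over 0.5 N); the filter stands flat and released in the blue tray (value of joint hatch between 0.74 and 0.96 rad and velocity of joint hatch between -0.05 and 0.05 rad/s and contact force between the fingers and grab_bar above 0.5 N and x of filter in the frame of blue_tray between -0.075 and 0.075 m and y of filter in the frame of blue_tray between -0.045 and 0.045 m and z of filter in the frame of blue_tray below 0.012 m and angle between filter's own z axis and vertical below 0.15 rad and contact force between the fingers and filter below 0.1 N and linear speed of filter below 0.03 m/s); the arm keeps its last pose, push and grip.
It fails at once if the hatch flies open (close to its stop, or opening faster than 2.5 rad/s) (value of joint hatch above 1.4 rad or velocity of joint hatch above 2.5 rad/s).
It fails at once if the hatch slams (closing faster than 2.5 rad/s) (velocity of joint hatch below -2.5 rad/s).
It fails at once if a bystander (spare filter, half mask, head cradle, bottle or screwdriver) is moved over 30 mm (distance of any of spare_filter, half_mask, head_cradle, cleaner, screwdriver from where it was at the start of the episode above 0.03 m).
It also fails if it takes over 61 s, if anything falls off the work surface, if the arm or the gripper's body presses on something with over 40 N, if the wrist force passes 120 N, or if a joint passes its speed limit or range.

## Working session

There is one attempt and no reset: what is moved stays moved. The work goes in short steps, Python scripts to look and compute and a tool call to move; the robot and the scene stay as the last step left them, time stands still between calls to the robot, and variables do not carry over. Pictures are saved under pics/ and viewed, at most 10 in all, crops included, and the job is handed in when it is done.

```bash
mkdir -p pics; ls
```

Run:
```python
from workcell import *
import cv2,numpy as np
for n in("top","side"):
    cv2.imwrite(f"pics/{n}0.png",grab_frame(n)); m=camera_model(n); print(n,{k:(np.round(v,3).tolist() if k=='T' else v) for k,v in m.items()})
s=state();print(s['time_s'],s['ee_rot'],s['gripper_width'],s['force'])
```

```text
pics
top {'fx': 436.4542121047767, 'fy': 436.4542121047767, 'cx': 318.5038892418566, 'cy': 236.795392910352, 'T': [[0.011, 0.973, -0.231, 297.133], [-1.0, 0.012, 0.001, -5.121], [0.003, 0.231, 0.973, 1206.212], [0.0, 0.0, 0.0, 1.0]]}
side {'fx': 517.2723741158758, 'fy': 517.2723741158758, 'cx': 319.94414118845987, 'cy': 235.99817501754362, 'T': [[0.971, 0.175, -0.163, 292.891], [-0.239, 0.708, -0.665, -883.116], [-0.001, 0.684, 0.729, 1152.476], [0.0, 0.0, 0.0, 1.0]]}
0.1 [-1.79907482e+02  7.47672725e-04  1.58696097e+02] 91.26288088140176 [-0.06919777  0.61295128  0.85757944]
```

View pics/top0.png

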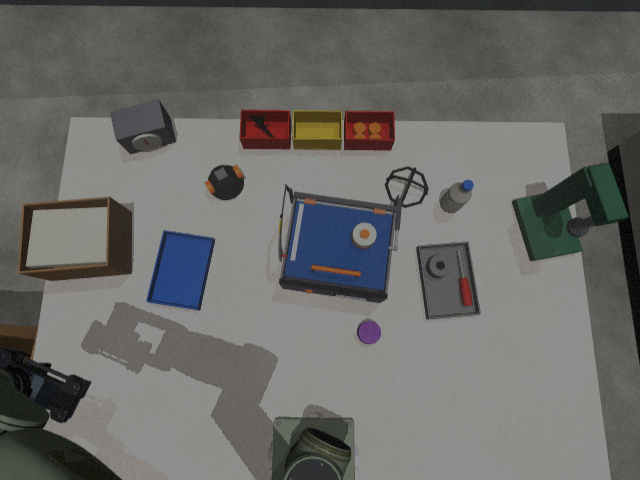

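View pics/side0.png

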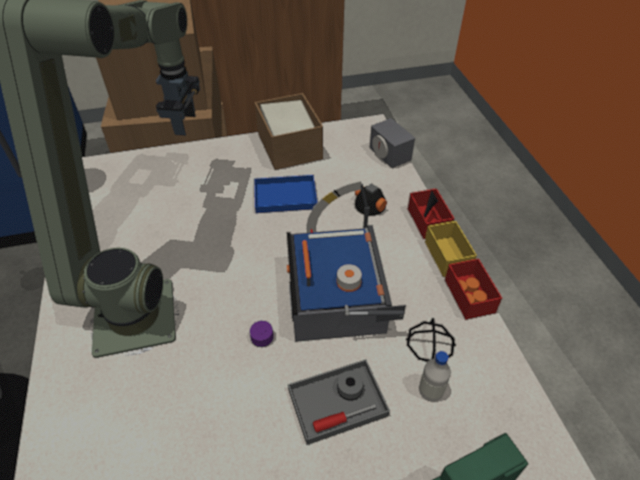

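The top view shows the white-and-orange filter on the hatch at (364,235). The purple look-alike is on the table at (369,332), and the grey-and-black spare is in the grey tray at (437,265). The one meant is the one at (364,235), since it is white and orange and stands on the blue hatch. The orange bar is at (336,270) and the blue tray at (181,270). Side view: filter at (348,277), bar at (307,262), arc scale on the left at (335,200).

Create h.py:
```python
from workcell import *
import cv2,numpy as np
def ray(m,u,v):
    d=np.array([(u-m['cx'])/m['fx'],-(v-m['cy'])/m['fy'],-1]);T=np.array(m['T']);return T[:3,3],T[:3,:3]@d
def onz(m,u,v,z):
    o,d=ray(m,u,v);return o+d*(z-o[2])/d[2]
def blobs(im,lo,hi,box,amin=20):
    x0,y0,x1,y1=box
    k=cv2.inRange(cv2.cvtColor(im,cv2.COLOR_BGR2HSV),lo,hi)[y0:y1,x0:x1]
    cs,_=cv2.findContours(k,cv2.RETR_EXTERNAL,cv2.CHAIN_APPROX_NONE,offset=(x0,y0))
    return sorted([c for c in cs if cv2.contourArea(c)>=amin],key=cv2.contourArea,reverse=True)
```

Run:
```python
from h import *
t=cv2.imread('pics/top0.png');s=cv2.imread('pics/side0.png');mt=camera_model('top');ms=camera_model('side')
O=((3,130,90),(18,255,255));B=((100,120,50),(125,255,255))
def rect(c): return cv2.minAreaRect(c)
for n,im,m,box in(('top',t,mt,(270,180,410,310)),('side',s,ms,(280,225,400,330))):
    for c in blobs(im,*O,box,8):
        r=rect(c);p=cv2.boxPoints(r);(u,v)=r[0];print(n,'orange',np.round(r[0],1),np.round(r[1],1),round(r[2]),cv2.contourArea(c),onz(m,u,v,166).round(),'ends',[onz(m,*q,166).round()[:2].tolist() for q in p])
    for c in blobs(im,(0,0,120),(179,70,255),box,60):
        r=rect(c);print(n,'white',np.round(r[0],1),np.round(r[1],1),onz(m,*r[0],164).round())
for n,im,m,box in(('top',t,mt,(135,220,225,320)),('side',s,ms,(245,165,325,220))):
    for c in blobs(im,*B,box,200)[:1]:
        r=rect(c);print(n,'tray',r[0],[onz(m,*q,30).round()[:2].tolist() for q in cv2.boxPoints(r)],onz(m,*r[0],15).round())
for c in blobs(t,*B,(270,180,410,310),500)[:1]:
    print('hatch',[onz(mt,*q,128).round()[:2].tolist() for q in cv2.boxPoints(rect(c))])
a=cv2.resize(t[180:320,270:490],None,fx=3.5,fy=3.5,interpolation=2);a=cv2.convertScaleAbs(a,alpha=1.5);cv2.imwrite('pics/c1.png',a)
b=cv2.resize(s[165:345,235:445],None,fx=3.3,fy=3.3,interpolation=2);b=cv2.convertScaleAbs(b,alpha=1.3);cv2.imwrite('pics/c2.png',b)
```

```text
top orange [335.5 270. ] [49.6  4.4] 8 168.0 [462. -48. 166.] ends [[465.0, 12.0], [475.0, 11.0], [460.0, -107.0], [449.0, -106.0]]
top orange [364.  233.5] [7. 8.] 90 49.0 [ 553. -117.  166.] ends [[562.0, -108.0], [562.0, -127.0], [545.0, -127.0], [545.0, -107.0]]
top orange [308.5 290.9] [7.3 2.7] 11 13.0 [411.  17. 166.] ends [[410.0, 26.0], [416.0, 24.0], [413.0, 7.0], [406.0, 9.0]]
top white [339.5 244.5] [129. 139.] [526. -57. 164.]
top white [364.3 233.8] [22.6 21.9] [ 553. -118.  164.]
top white [285.7 221.1] [ 7.6 62. ] [583.  76. 164.]
top white [296.8 231.5] [ 4.8 57.2] [557.  48. 164.]
top white [394.3 189.3] [15.2 16.8] [ 670. -195.  164.]
side orange [306.2 259. ] [36.5  4.3] 83 118.0 [461. -52. 166.] ends [[464.0, 10.0], [475.0, 9.0], [459.0, -111.0], [448.0, -110.0]]
side orange [349. 273.] [6. 8.] 90 37.0 [ 553. -122.  166.] ends [[546.0, -110.0], [565.0, -115.0], [560.0, -133.0], [541.0, -128.0]]
side orange [380. 289.] [4. 8.] 0 24.0 [ 611. -187.  166.] ends [[603.0, -197.0], [610.0, -174.0], [620.0, -176.0], [612.0, -199.0]]
side orange [367.7 236.5] [7.1 3.5] 79 17.5 [634. -15. 166.] ends [[632.0, -3.0], [641.0, -3.0], [637.0, -27.0], [628.0, -28.0]]
side white [385.5 265. ] [80. 27.] [ 649. -117.  164.]
side white [293. 277.] [104.  26.] [417. -99. 164.]
side white [349.  273.5] [19. 24.] [ 553. -122.  164.]
side white [339. 228.] [ 6. 46.] [570.  34. 164.]
side white [335.5 233.8] [ 4.4 55.2] [556.  16. 164.]
top tray (180.22474670410156, 269.7662658691406) [[394.0, 453.0], [599.0, 430.0], [568.0, 281.0], [365.0, 311.0]] [482. 374.  15.]
side tray (284.93365478515625, 193.5044403076172) [[391.0, 444.0], [593.0, 416.0], [563.0, 260.0], [374.0, 288.0]] [482. 366.  15.]
hatch [[453.0, 79.0], [648.0, 57.0], [613.0, -199.0], [421.0, -167.0]]
```

View pics/c1.png

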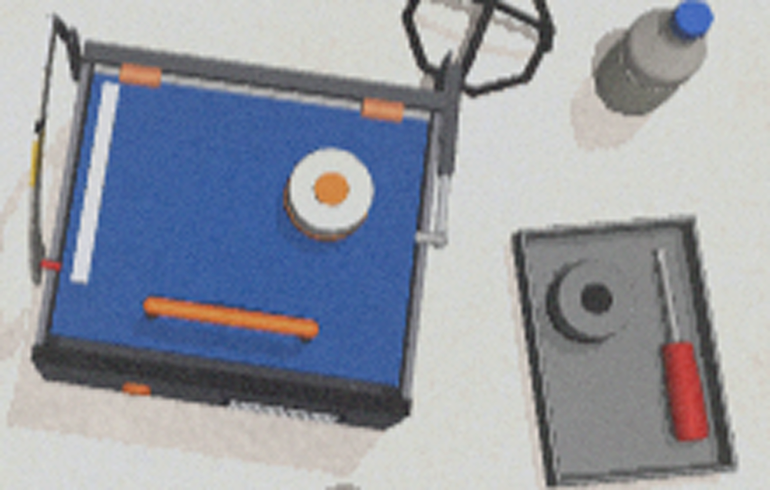

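View pics/c2.png

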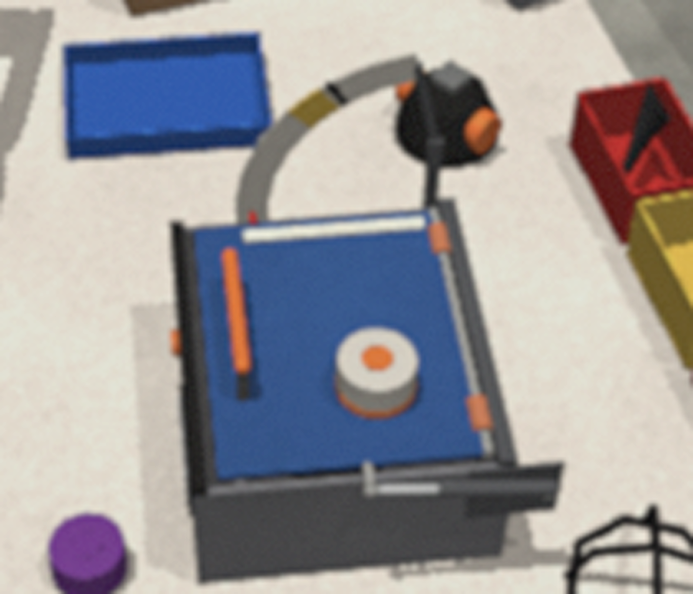

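Crop 1 confirms it: white top with an orange centre and band at crop (331,190), on the blue hatch, so this is the filter I want. The crops show the pointer (red) at the scale's foot, the yellow sector and black mark further up, and the damper at the right edge, clear of the grasp.

Estimates:

| Item | Position (mm) |
|---|---|
| Filter | (553,-120), top at 164 |
| Bar | (462,-49,166) |
| Hinge | (635,-72,120) |
| Tray | (482,368) |

Cabinet and tray yaw are about -7.5°, so tool yaw 82.5° suits both grasps.

Add to h.py:
```python
from scipy.spatial.transform import Rotation as R
def go(x,y,z,yaw=82.5):
    s=state();r=R.from_euler('xyz',s['ee_rot'],degrees=True)
    t=R.from_euler('xyz',[180,0,yaw],degrees=True)
    print('t',round(s['time_s'],2),'pos',np.round(s['ee_pos'],1),'rot',np.round(s['ee_rot'],2),'tool d',np.round(r.inv().apply(np.array([x,y,z])-s['ee_pos']),1),'rv',np.round((r.inv()*t).as_rotvec(degrees=True),2),'w',round(s['gripper_width'],1),'F',np.round(s['force'],1),'g',round(s['gripper_force'],1))
```

```text
(no output)
```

{"name": "pendant", "arguments": {"rows": [0,0,-15,0,0,8.5,0,0,-15,0,0,8.5,0,0,-15,0,0,8.5,0,0,-15,0,0,8.5,0,0,-15,0,0,8.5,0,0,-15,0,0,8.5,0,0,-15,0,0,8.5,0,0,-15,0,0,8.5], "finger_gap": 91}}

```text
time_s: 0.9
ee_pos: [208.8, 535.5, 334.0]
ee_rot: [-180.0, 0.1, 90.3]
force: [0.3, -0.5, -0.5]
gripper_width: 91.0
gripper_force: 0.0
```

{"name": "pendant", "arguments": {"rows": [0,0,0,0,0,8.2,0,0,0,0,0,0]}}

```text
time_s: 1.1
ee_pos: [208.9, 535.7, 334.0]
ee_rot: [180.0, -0.0, 82.5]
force: [-0.3, 0.3, 0.2]
gripper_width: 91.1
gripper_force: 0.0
```

```bash
python3 -c "from h import *;go(553,-120,330)"
```

```text
t 1.1 pos [208.9 535.7 334. ] rot [ 1.800e+02 -1.000e-02  8.251e+01] tool d [-605.3  426.6    3.9] rv [ 0.   -0.01  0.01] w 91.1 F [-0.3  0.3  0.2] g 0.0
```

{"name": "pendant", "arguments": {"rows": [-20,14,0,0,0,0,-38,27,0,0,0,0,-38,27,0,0,0,0,-38,27,0,0,0,0,-38,27,0,0,0,0,-38,27,0,0,0,0,-38,27,0,0,0,0,-38,27,0,0,0,0], "quiet": true}}

```text
ok
```

{"name": "pendant", "arguments": {"rows": [-38,27,0,0,0,0,-38,27,0,0,0,0,-38,27,0,0,0,0,-38,27,0,0,0,0,-38,27,0,0,0,0,-38,27,0,0,0,0,-38,27,0,0,0,0,-38,27,0,0,0,0], "quiet": true}}

```text
ok
```

{"name": "pendant", "arguments": {"rows": [-15,8,0,0,0,0,0,0,0,0,0,0,0,0,0,0,0,0], "quiet": true}}

```text
ok
```

Run:
```python
from h import *
go(553,-120,330)
m=camera_model('wrist');im=grab_frame('wrist');cv2.imwrite('pics/w1.png',im)
for c in blobs(im,(3,130,90),(18,255,255),(0,0,640,480),60):
    r=cv2.minAreaRect(c);print(np.round(r[0]),np.round(r[1]),onz(m,*r[0],164).round(1),onz(m,*r[0],166).round(1))
for c in blobs(im,(0,0,110),(179,70,255),(0,0,640,480),500):
    r=cv2.minAreaRect(c);print('w',np.round(r[0]),np.round(r[1]),onz(m,*r[0],164).round(1))
```

```text
t 3.0 pos [ 552.6 -119.1  333.4] rot [-1.799e+02 -7.000e-02  8.257e+01] tool d [-0.8  0.5  3.4] rv [-0.1  -0.07  0.07] w 90.9 F [-1.2  0.3  0.4] g 0.0
[217. 165.] [124.  13.] [460.2 -46.3 164. ] [460.8 -46.4 166. ]
[566. 177.] [33. 28.] [ 805.8 -103.   164. ] [ 804.4 -102.7  166. ]
[564. 208.] [27. 33.] [ 806.1 -134.1  164. ] [ 804.7 -133.6  166. ]
[390.  79.] [14. 32.] [638.1  10.7 164. ] [637.6  10.3 166. ]
[318. 224.] [21. 22.] [ 552.7 -119.3  164. ] [ 552.7 -118.9  166. ]
[381. 247.] [12. 26.] [ 615.6 -151.8  164. ] [ 615.3 -151.3  166. ]
w [121. 144.] [288. 242.] [370.3 -14.4 164. ]
w [516. 144.] [288. 246.] [756.2 -64.3 164. ]
w [324.  25.] [147.  63.] [582.   63.3 164. ]
w [270. 341.] [40. 97.] [ 482.  -245.8  164. ]
w [318. 224.] [55. 56.] [ 552.8 -118.3  164. ]
w [360. 334.] [ 28. 105.] [ 583.  -249.9  164. ]
w [308.  58.] [147.  14.] [564.1  38.7 164. ]
w [309. 279.] [ 25. 153.] [ 535.5 -178.1  164. ]
w [456. 451.] [25. 44.] [ 686.1 -423.7  164. ]
w [387. 164.] [ 11. 141.] [628.4 -66.7 164. ]
w [445. 256.] [41. 26.] [ 682.  -170.5  164. ]
```

View pics/w1.png

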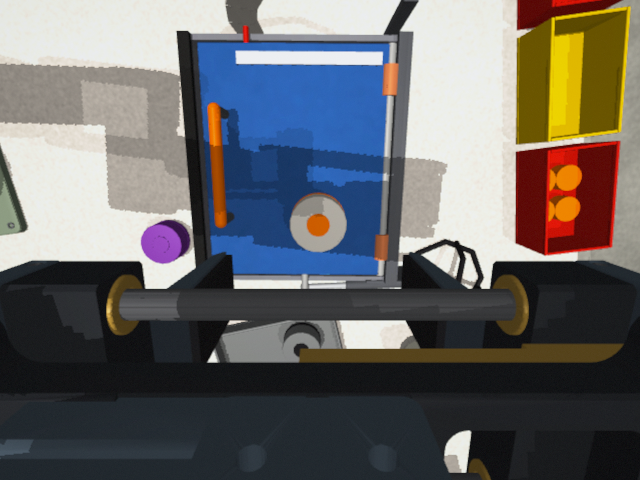

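The wrist view shows the filter at (318,224), directly between the fingers. The bar runs from (213,105) to (221,225), and the purple decoy is off to the left at (165,241). Descending.

{"name": "pendant", "arguments": {"rows": [0,0,30,0,0,0,0,0,40,0,0,0,0,0,40,0,0,0,0,0,40,0,0,0,0,0,30,0,0,0,0,0,19,0,0,0,0,0,0,0,0,0], "quiet": true}}

```text
ok
```

```bash
python3 -c "from h import *;go(553,-119,134)"
```

```text
t 3.75 pos [ 550.8 -117.7  132.7] rot [-1.7965e+02 -6.0000e-02  8.2650e+01] tool d [-1.   2.4 -1.3] rv [-0.35 -0.06  0.15] w 91.0 F [ 0.2  0.4 -0.4] g 0.0
```

{"name": "pendant", "arguments": {"rows": [0,0,0,0,0,0,0,0,0,0,0,0,0,0,0,0,0,0,0,0,0,0,0,0,0,0,0,0,0,0,0,0,0,0,0,0,0,0,0,0,0,0,0,0,0,0,0,0], "finger_gap": 50, "force": 15}}

```text
time_s: 4.55
ee_pos: [553.6, -119.9, 135.9]
ee_rot: [179.9, -0.0, 82.5]
force: [-1.7, 0.7, 7.2]
gripper_width: 60.1
gripper_force: 15.0
```

{"name": "pendant", "arguments": {"rows": [0,0,-5,0,0,0,0,0,-20,0,0,0,0,0,0,0,0,0,0,0,0,0,0,0]}}

```text
time_s: 4.95
ee_pos: [553.2, -119.9, 159.7]
ee_rot: [180.0, -0.0, 82.5]
force: [-0.2, 0.8, -1.3]
gripper_width: 59.8
gripper_force: 15.0
```

{"name": "pendant", "arguments": {"rows": [0,0,-25,0,0,0,0,0,-40,0,0,0,0,0,-40,0,0,0,0,0,-40,0,0,0,0,0,-30,0,0,0,0,0,0,0,0,0,0,0,0,0,0,0,0,0,0,0,0,0]}}

```text
time_s: 5.75
ee_pos: [552.3, -119.7, 332.3]
ee_rot: [-179.7, -0.0, 82.5]
force: [-0.4, -0.1, -1.4]
gripper_width: 59.9
gripper_force: 15.0
```

Run:
```python
from h import *
go(482,368,335)
t=grab_frame('top');s=grab_frame('side')
mt=camera_model('top');ms=camera_model('side')
for n,im,m,box in(('top',t,mt,(135,220,225,320)),('side',s,ms,(245,165,325,220))):
    c=blobs(im,(100,120,50),(125,255,255),box,200)[0];print(n,onz(m,*cv2.minAreaRect(c)[0],15).round())
```

```text
t 5.75 pos [ 552.3 -119.7  332.3] rot [-1.7973e+02 -3.0000e-02  8.2500e+01] tool d [ 474.3 -133.4   -1.8] rv [-0.27 -0.03 -0.  ] w 59.9 F [-0.4 -0.1 -1.4] g 15.0
top [482. 375.  15.]
side [478. 367.  15.]
```

{"name": "pendant", "arguments": {"rows": [20,-6,0,0,0,0,39.5,-11,0,0,0,0,39.5,-11,0,0,0,0,39.5,-11,0,0,0,0,39.5,-11,0,0,0,0,39.5,-11,0,0,0,0,39.5,-11,0,0,0,0,39.5,-11,0,0,0,0], "quiet": true}}

```text
ok
```

{"name": "pendant", "arguments": {"rows": [39.5,-11,0,0,0,0,39.5,-11,0,0,0,0,39.5,-11,0,0,0,0,39.5,-11,0,0,0,0,21,-6,0,0,0,0,0,0,0,0,0,0,0,0,0,0,0,0]}}

```text
time_s: 7.35
ee_pos: [483.2, 368.6, 333.7]
ee_rot: [-179.9, 0.1, 82.5]
force: [-0.0, 0.3, -1.0]
gripper_width: 59.8
gripper_force: 15.0
```

Run:
```python
from h import *
go(481,370,13)
m=camera_model('wrist');im=grab_frame('wrist');cv2.imwrite('pics/w2.png',im)
c=blobs(im,(100,120,50),(125,255,255),(0,0,640,480),200)[0];r=cv2.minAreaRect(c);print(r,onz(m,*r[0],15).round())
```

```text
t 7.35 pos [483.2 368.6 333.7] rot [-1.7992e+02  1.4000e-01  8.2540e+01] tool d [  1.8  -1.9 320.7] rv [-0.08  0.14  0.04] w 59.8 F [-0.   0.3 -1. ] g 15.0
((317.0, 203.5), (97.0, 142.0), 90.0) [482. 370.  15.]
```

View pics/w2.png

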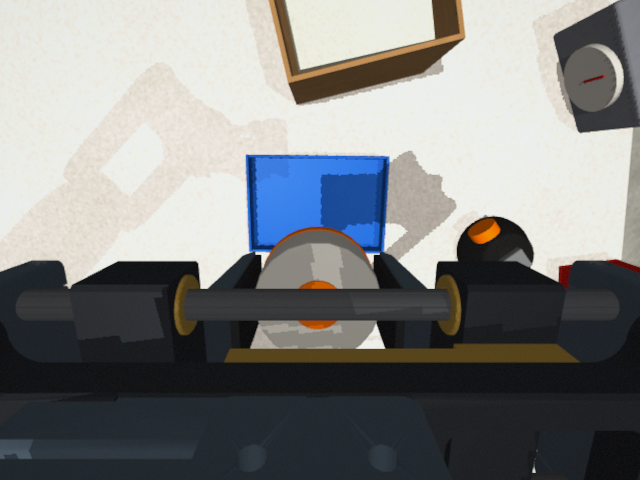

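The tray is at (247..388,155..252) in the wrist view, centred at world (482,370), with the filter held level above it. Lowering.

{"name": "pendant", "arguments": {"rows": [0,0,25,0,0,0,0,0,45,0,0,0,0,0,45,0,0,0,0,0,45,0,0,0,0,0,45,0,0,0,0,0,45,0,0,0,0,0,30,0,0,0,0,0,15,0,0,0], "quiet": true}}

```text
ok
```

{"name": "pendant", "arguments": {"rows": [0,0,10,0,0,0,0,0,5,0,0,0,0,0,5,0,0,0,0,0,0,0,0,0,0,0,0,0,0,0,0,0,0,0,0,0]}}

```text
time_s: 8.8
ee_pos: [483.9, 369.3, 20.8]
ee_rot: [179.9, -0.1, 82.5]
force: [-0.3, 0.3, -0.7]
gripper_width: 59.6
gripper_force: 15.0
```

```bash
python3 -c "from h import *;go(482,370,12)"
```

```text
t 8.8 pos [483.9 369.3  20.8] rot [ 1.7993e+02 -7.0000e-02  8.2500e+01] tool d [ 0.4 -2.   8.8] rv [ 0.07 -0.07  0.  ] w 59.6 F [-0.3  0.3 -0.7] g 15.0
```

{"name": "pendant", "arguments": {"rows": [0,0,3,0,0,0,0,0,3,0,0,0,0,0,2,0,0,0,0,0,0,0,0,0,0,0,0,0,0,0]}}

```text
time_s: 9.3
ee_pos: [483.4, 369.0, 11.9]
ee_rot: [-180.0, -0.0, 82.5]
force: [-0.9, -0.5, -0.0]
gripper_width: 59.5
gripper_force: 15.0
```

{"name": "pendant", "arguments": {"rows": [0,0,0,0,0,0,0,0,0,0,0,0,0,0,0,0,0,0,0,0,0,0,0,0,0,0,0,0,0,0,0,0,0,0,0,0], "finger_gap": 91}}

```text
time_s: 9.9
ee_pos: [483.5, 369.0, 12.0]
ee_rot: [180.0, -0.0, 82.5]
force: [0.9, -1.0, 0.3]
gripper_width: 90.9
gripper_force: 0.0
```

{"name": "pendant", "arguments": {"rows": [0,0,-15,0,0,0,0,0,-40,0,0,0,0,0,-45,0,0,0,0,0,-45,0,0,0,0,0,-45,0,0,0,0,0,-45,0,0,0,0,0,-45,0,0,0,0,0,-40,0,0,0]}}

```text
time_s: 10.7
ee_pos: [483.3, 368.9, 334.7]
ee_rot: [179.9, -0.1, 82.5]
force: [0.9, 0.7, -0.1]
gripper_width: 91.3
gripper_force: 0.0
```

{"name": "pendant", "arguments": {"rows": [0,0,0,0,0,0,0,0,0,0,0,0], "finger_gap": 40}}

```text
time_s: 10.9
ee_pos: [483.5, 369.0, 332.6]
ee_rot: [179.9, -0.1, 82.5]
force: [0.5, -0.2, -0.2]
gripper_width: 77.7
gripper_force: 0.0
```

Run:
```python
from h import *
go(461,-48,335)
t=grab_frame('top');m=camera_model('top')
for c in blobs(t,(0,0,110),(179,80,255),(150,235,212,305),60):
    r=cv2.minAreaRect(c);print(np.round(r[0]),np.round(r[1]),onz(m,*r[0],40).round())
cv2.imwrite('pics/t2.png',cv2.resize(t[170:330,120:420],None,fx=2.5,fy=2.5,interpolation=2))
```

```text
t 10.9 pos [483.5 369.  332.6] rot [ 1.7993e+02 -7.0000e-02  8.2500e+01] tool d [-416.4   32.1   -2.9] rv [ 0.07 -0.07 -0.  ] w 77.7 F [ 0.5 -0.2 -0.2] g 0.0
[155. 258.] [11. 47.] [508. 435.  40.]
[206. 294.] [ 9. 21.] [415. 291.  40.]
[177. 274.] [21. 10.] [468. 373.  40.]
```

View pics/t2.png

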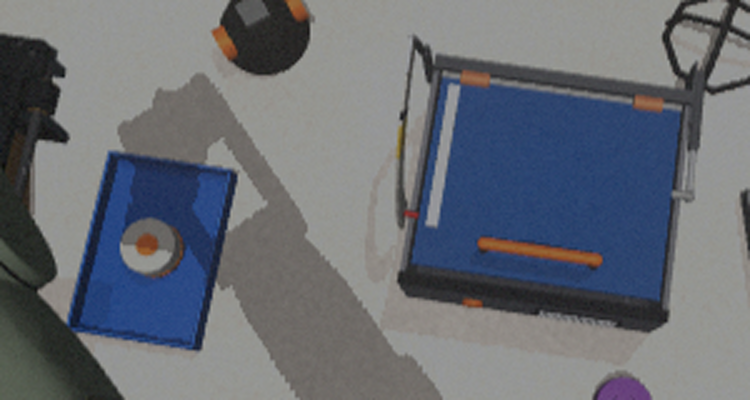

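The filter stands flat in the blue tray (crop (148,247)), released, and the hatch is still shut. Now to the bar.

{"name": "pendant", "arguments": {"rows": [-18,2,0,0,0,0,-42,3,0,0,0,0,-42,3,0,0,0,0,-42,3,0,0,0,0,-42,3,0,0,0,0,-42,3,0,0,0,0,-42,3,0,0,0,0,-42,3,0,0,0,0], "quiet": true}}

```text
ok
```

{"name": "pendant", "arguments": {"rows": [-42,3,0,0,0,0,-42,3,0,0,0,0,-20,3,0,0,0,0,0,0,0,0,0,0,0,0,0,0,0,0], "quiet": true}}

```text
ok
```

Run:
```python
from h import *
go(461,-48,335)
m=camera_model('wrist');im=grab_frame('wrist')
for c in blobs(im,(3,130,90),(18,255,255),(0,0,640,480),60):
    r=cv2.minAreaRect(c);p=cv2.boxPoints(r);p=[(p[i]+p[(i+1)%4])/2 for i in range(4)]
    print(np.round(r[0]),np.round(r[1]),onz(m,*r[0],166).round(1),[onz(m,*q,166).round(1)[:2].tolist() for q in p])
c=blobs(im,(100,120,50),(125,255,255),(0,0,640,480),200)[0];r=cv2.minAreaRect(c)
print([onz(m,*q,128).round(1)[:2].tolist() for q in cv2.boxPoints(r)])
```

```text
t 12.25 pos [459.9 -47.9 330.8] rot [-1.7985e+02 -3.0000e-02  8.2410e+01] tool d [ 0.1  1.1 -4.2] rv [-0.15 -0.03 -0.09] w 39.8 F [-0.4  0.6  0.3] g 0.0
[319. 223.] [ 11. 115.] [461.5 -46.5 166. ] [[455.9, -45.7], [469.0, 10.7], [467.1, -47.2], [453.4, -108.5]]
[628. 246.] [27. 21.] [ 777.2 -111.6  166. ] [[776.0, -96.9], [788.0, -113.0], [778.4, -126.5], [766.4, -110.1]]
[630. 216.] [27. 19.] [775.6 -80.6 166. ] [[774.5, -66.5], [785.2, -81.8], [776.8, -94.9], [766.1, -79.3]]
[482. 137.] [14. 30.] [628.6  17.6 166. ] [[622.1, 19.2], [630.4, 31.3], [635.1, 16.0], [626.8, 3.6]]
[[453.1, 78.5], [646.9, 52.8], [643.2, -156.8], [422.7, -127.8]]
```

{"name": "pendant", "arguments": {"rows": [0,1,30,0,0,0,0,0,40,0,0,0,0,0,40,0,0,0,0,0,35,0,0,0,0,0,20,0,0,0,0,0,10,0,0,0,0,0,5,0,0,0,0,0,0,0,0,0], "quiet": true}}

```text
ok
```

```bash
python3 -c "from h import *;go(461.3,-48,150)"
```

```text
t 13.1 pos [462.1 -47.3 152.1] rot [ 1.7998e+02 -1.0000e-02  8.2550e+01] tool d [-0.8 -0.8  2.1] rv [ 0.02 -0.01  0.05] w 39.9 F [ 1.  -0.4 -0.1] g 0.0
```

{"name": "pendant", "arguments": {"rows": [0,0,0,0,0,0,0,0,0,0,0,0,0,0,0,0,0,0,0,0,0,0,0,0,0,0,0,0,0,0,0,0,0,0,0,0], "finger_gap": 5, "force": 30}}

```text
time_s: 13.7
ee_pos: [461.4, -47.8, 152.4]
ee_rot: [-180.0, -0.0, 82.5]
force: [-2.9, 0.0, 5.7]
gripper_width: 11.4
gripper_force: 30.0
```

```bash
python3 -c "from h import *;go(461.3,-48,150)"
```

```text
t 13.7 pos [461.4 -47.8 152.4] rot [-1.7997e+02 -1.0000e-02  8.2470e+01] tool d [-0.2 -0.1  2.4] rv [-0.03 -0.01 -0.03] w 11.4 F [-2.9  0.   5.7] g 30.0
```

Run:
```python
import numpy as np
t=np.radians(14.73+np.arange(0,64.6,3.05))
d=np.diff(np.c_[-181*np.cos(t),-181*np.sin(t)],axis=0).round(1)
print([*enumerate(d.tolist(),1)])
```

```text
[(1, [2.7, -9.2]), (2, [3.2, -9.1]), (3, [3.7, -8.9]), (4, [4.1, -8.7]), (5, [4.6, -8.5]), (6, [5.0, -8.2]), (7, [5.5, -7.9]), (8, [5.9, -7.6]), (9, [6.3, -7.3]), (10, [6.7, -7.0]), (11, [7.0, -6.6]), (12, [7.4, -6.2]), (13, [7.7, -5.8]), (14, [8.0, -5.4]), (15, [8.3, -5.0]), (16, [8.5, -4.5]), (17, [8.7, -4.1]), (18, [8.9, -3.6]), (19, [9.1, -3.1]), (20, [9.3, -2.6]), (21, [9.4, -2.1])]
```

{"name": "pendant", "arguments": {"rows": [0,2.7,-9.2,0,0,0,0,3.2,-9.1,0,0,0,0,3.7,-8.9,0,0,0,0,4.1,-8.7,0,0,0,0,4.6,-8.5,0,0,0,0,5,-8.2,0,0,0,0,0,0,0,0,0]}}

```text
time_s: 14.4
ee_pos: [484.1, -50.9, 206.0]
ee_rot: [-179.8, 0.0, 82.5]
force: [-7.5, 0.8, -0.3]
gripper_width: 11.5
gripper_force: 30.0
```

Add to h.py:
```python
def ang():
    s=state();r=R.from_euler('xyz',s['ee_rot'],degrees=True);p=np.array(s['ee_pos'])-r.apply([0,0,13.6])
    h=np.array([461.3,-48,166])+[175*np.cos(np.radians(7.5)),-175*np.sin(np.radians(7.5)),-46]
    dx=(h-p)[:2]@[np.cos(np.radians(7.5)),-np.sin(np.radians(7.5))];dz=(p-h)[2]
    print('theta',round(np.arctan2(dz,dx)-np.radians(14.73),3),'r',round(np.hypot(dx,dz),1),'t',s['time_s'],'F',np.round(s['force'],1),'g',s['gripper_force'],s['gripper_width'])
```

```bash
python3 -c "from h import *;ang()"
```

```text
theta 0.323 r 181.8 t 14.4 F [-7.5  0.8 -0.3] g 30.004191398620605 11.457137907834374
```

{"name": "pendant", "arguments": {"rows": [0,5.5,-7.9,0,0,0,0,5.9,-7.6,0,0,0,0,6.3,-7.3,0,0,0,0,6.7,-7,0,0,0,0,7,-6.6,0,0,0,0,7.4,-6.2,0,0,0,0,7.7,-5.8,0,0,0,0,0,0,0,0,0]}}

```text
time_s: 15.2
ee_pos: [530.4, -57.3, 256.7]
ee_rot: [180.0, 0.1, 82.5]
force: [-11.6, -0.4, 10.5]
gripper_width: 10.9
gripper_force: 30.0
```

Run:
```python
from h import *
ang();s=grab_frame('side');cv2.imwrite('pics/s3.png',cv2.resize(s[120:320,250:450],None,fx=3,fy=3,interpolation=2))
```

```text
theta 0.703 r 183.5 t 15.2 F [-11.6  -0.4  10.5] g 29.9982887506485 10.85449722228529
```

View pics/s3.png

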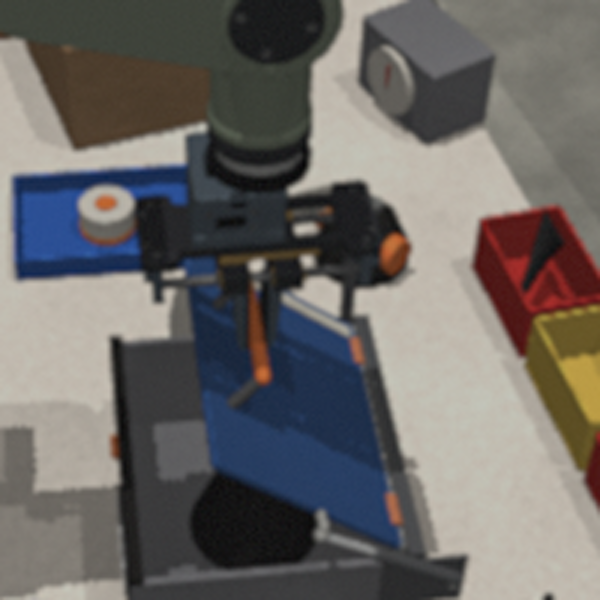

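The hatch is up about 0.70 rad with the bar between the fingers (crop (258,340)), and the filter is undisturbed in the tray at (107,210). Continuing with a small outward correction.

{"name": "pendant", "arguments": {"rows": [0,7,-6.7,0,0,0,0,8,-5.5,0,0,0,0,8.5,-4.8,0,0,0,0,8.7,-4.1,0,0,0,0,8.9,-3.6,0,0,0,0,9.1,-3.1,0,0,0,0,9.3,-2.6,0,0,0,0,0,0,0,0,0]}}

```text
time_s: 16.05
ee_pos: [592.8, -65.9, 285.1]
ee_rot: [179.7, 0.1, 82.5]
force: [-3.2, -2.7, 6.1]
gripper_width: 11.0
gripper_force: 30.0
```

```bash
python3 -c "from h import *;ang()"
```

```text
theta 1.081 r 183.7 t 16.05 F [-3.2 -2.7  6.1] g 30.00551015138626 11.011599739714692
```

{"name": "pendant", "arguments": {"rows": [0,4,-1,0,0,0,0,3,-0.5,0,0,0,0,0,0,0,0,0,0,0,0,0,0,0]}}

```text
time_s: 16.45
ee_pos: [598.9, -66.7, 286.3]
ee_rot: [179.7, 0.1, 82.5]
force: [-1.9, -4.0, 5.9]
gripper_width: 11.2
gripper_force: 30.0
```

Run:
```python
from h import *
ang()
t=cv2.resize(grab_frame('top')[170:310,260:410],None,fx=4,fy=4,interpolation=2)
s=cv2.resize(grab_frame('side')[140:280,290:390],None,fx=4,fy=4,interpolation=2)
o=np.zeros((560,800,3),np.uint8);o[:,:400]=t[:,:400];o[:,400:]=s[:,:400];cv2.imwrite('pics/ts4.png',cv2.convertScaleAbs(o,alpha=1.5))
```

```text
theta 1.115 r 183.5 t 16.45 F [-1.9 -4.   5.9] g 30.00562012195587 11.184511751646141
```

View pics/ts4.png

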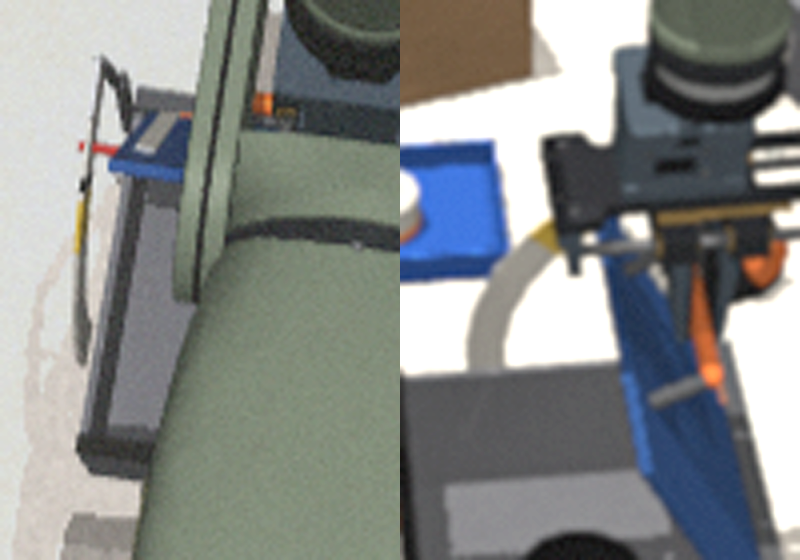

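The top view (left) shows the red pin at (85-115,148) past the black mark at (82,185), so the hatch is held beyond balance. Easing back to about 0.85 rad.

{"name": "pendant", "arguments": {"rows": [0,-7.8,1.7,0,0,0,0,-7.7,2,0,0,0,0,-7.6,2.4,0,0,0,0,-7.5,2.7,0,0,0,0,-7.3,3,0,0,0,0,-7.2,3.4,0,0,0,0,0,0,0,0,0,0,0,0,0,0,0]}}

```text
time_s: 17.35
ee_pos: [551.4, -59.8, 268.9]
ee_rot: [-179.9, 0.0, 82.5]
force: [-0.4, -4.9, 0.9]
gripper_width: 11.1
gripper_force: 30.0
```

Run:
```python
from h import *
ang()
t=cv2.resize(grab_frame('top')[170:270,265:345],None,fx=6,fy=6,interpolation=2)
cv2.imwrite('pics/t5.png',cv2.convertScaleAbs(t,alpha=1.5))
```

```text
theta 0.836 r 183.0 t 17.35 F [-0.4 -4.9  0.9] g 30.01990020275116 11.075444544083508
```

View pics/t5.png

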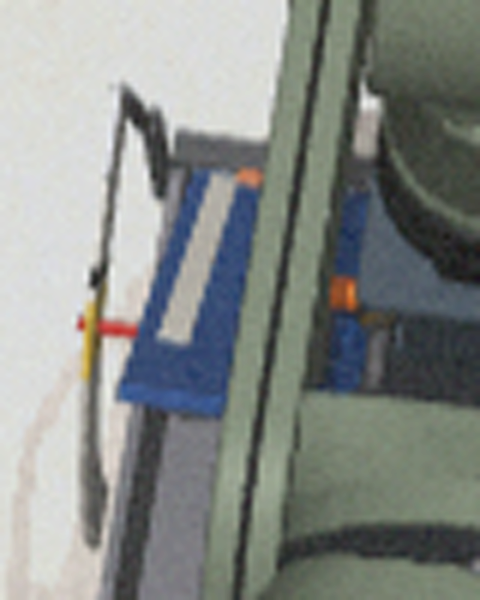

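The red pin (row 325) sits inside the yellow sector (rows 302–380), below the black mark (275). Letting it settle, then handing in.

{"name": "pendant", "arguments": {"rows": [0,0,0,0,0,0,0,0,0,0,0,0,0,0,0,0,0,0,0,0,0,0,0,0,0,0,0,0,0,0,0,0,0,0,0,0]}}

```text
time_s: 18.0
ee_pos: [551.6, -59.9, 269.0]
ee_rot: [-179.9, 0.0, 82.5]
force: [-0.4, -5.5, 0.6]
gripper_width: 11.3
gripper_force: 30.0
```

```bash
python3 -c "from h import *;ang();print(job_done())"
```

```text
theta 0.837 r 183.0 t 18.0 F [-0.4 -5.5  0.6] g 30.020007491111755 11.317435192710162
the job is handed in; nothing more can be done
None
```

I handed the job in at 18 s: the filter stands flat in the blue tray, and the hatch went past its balance mark and is now held by the bar at about 0.84–0.89 rad, in the yellow sector; the judge's verdict was not shown.

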